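Level the bread scale under the swing lamp

ROBOT

A 6-joint arm with a two-finger parallel gripper is mounted at the origin on the work surface. World frame = base frame: x ahead of the robot, y to its left, z up, the work surface at z = 0. Lengths are in m, angles in rad, forces in N, time in s.
With the tool pointing down it reaches from about 0.35 to 0.975 m from the base axis. Payload 4.9 kg.
Tool frame: the origin (TCP) lies on the centre line of the jaws, within the pads' length; the fingertips stand ctrl.tcp_to_tips ahead of it and the grasp point (between the pads) lies 3 mm ahead of it (ctrl.tcp_to_tips is the distance from the TCP to the fingertips, in m); z points along the fingers, y is the direction in which the jaws open and shut (so a half turn about z gives the same grasp; the last joint's range is limited). The gripper opens to 85 mm and grips with 20 to 120 N. Pads are 22 mm wide; open, the fingers measure 114 mm over their backs; the gripper's body (76 mm by 85 mm) begins 54 mm behind the grasp point. The pads swing forward as they close: fully open they stand 13 mm farther back than shut.
Start: joints at [1.211, 0.053, 1.613, -0, 1.476, -0.119], TCP at [0.149, 0.607, 0.253] pointing down, gripper open.
Joint ranges: [-3.01, 3.01], [-1.01, 2.22], [0.06, 2.58], [-1.02, 4.17], [0.09, 2.62], [-3.14, 3.14]. Speed limits (rad/s): [2.57, 2.57, 3.14, 3.14, 3.14, 3.14].

INTERFACE

Orientations are given as a rotation vector (axis times angle).
In Python, from station import ctrl, vision gives the robot as it stands.
- The arm moves only by the tool jog_arm, never from a script. Its argument "deltas" is a list of rows, each a list of 7 numbers: the turn, a rotation vector about the tool's x, y, z in rad, then the shift along the tool's x, y, z in cm, then the opening, from 0 (shut) to 1 (fully open). A call has 1 to 12 rows; each row shifts and turns the commanded pose from where the row before left it, along the tool's axes as they then stand; what a row does not reach is not made up. A row lasts 1/12 s, in which the tool goes at most 41.7 mm and 7.16 degrees, less where a joint would pass 70% of its speed; a pose out of reach is approached as far as the arm can. A call with a gripper value outside its range is refused whole. The fingers move at their own pace and stop on an object; "grip_force" is the grip in N (left out, the last holds). Time passes only in rows, so rows that do not move let the fingers close. It gives the time, the measured TCP pose, the force and the opening at its end, in the units of the state.
- ctrl.get_obs(): the state, without advancing time (a new reading comes with each control period).
- vision.get_image(name): name is "side" or "top" or "wrist"; returns (picture, depth): 400x640x3 uint8, red, green, blue; 400x640 float32, m along the optical axis (not along the pixel's ray), 0 where there is no reading.
- vision.calibration(name): a dict with "fx", "fy", "cx", "cy" (pixels), "dist" ([k1, k2, p1, p2, k3] as OpenCV has them; the pictures are not rectified), "rvec" (rotation vector, rad) and "tvec" (3), from world to camera coordinates, as OpenCV has them; the wrist camera has in their place "hand_eye" (4x4, takes a point from camera to tool coordinates, whose origin is the TCP and whose axes are the flange's). Camera axes: x right, y down, z forward; pixel columns grow to the right and rows downward; lengths in m; the calibration is good to about 2 mm. A picture is of the moment at which its call begins: read the wrist's pose just before it. calibration takes no time and is no camera call.
- ctrl.finish_job(): hands the job in, once; it reports no verdict.
The state is a dict: "t": time; "q": joint angles; "dq": joint speeds; "effort": joint torques, N m; "tool_pos": TCP position; "tool_rot": TCP orientation; "contact_force": force on the tool from outside, world axes, zero at the start; "wrist_torque": the same for the moment, N m; "opening": finger opening in m.
Only numpy, scipy, OpenCV 4.12 (cv2) and the standard library are available. Lean on these libraries where they do the work, as an engineer would, in place of code of your own. Each camera call takes 0.05 s, during which the arm holds its last target. There are 200 camera calls.

TASK

Swing the lamp's arm aside to the left so that its shade is clear of the bread scale, then turn the wing knob of the scale's levelling foot until the bubble of the spirit level lying on the pan rests between its two lines. Finish by pressing the level down flat on the pan from above, with about the weight of a kilo, and keep pressing: the job ends with the hand still holding the level down, the bubble still between the lines. Leave the test weights, bread and other things where they are.

Things in the scene. Friction and masses are not known exactly. Their poses are not given: they have to be found in the camera images.
- level: spirit level, a dark steel bar 140 mm long (y), 30 wide, 30 high, 0.2 to 0.45 kg, loose on the scale's pan; origin at the centre of its underside, z up. Mid-top an olive vial 62 mm long (2 mm proud) with a white round bubble and two black lines; press on the solid top 33 to 70 mm either side of the middle. Pressing only one end shifts the bubble under 1 mm.
- bubble (a joint): place of the 14 mm wide bubble along the vial, in m from the middle, positive towards the level's +y; it rests between the lines within 0.003 either way. It floats to the higher end, 0.7 mm per milliradian of slope, and takes about 1.5 s to settle. At the start it lies 9 to 18 mm to +y.
- deck: housing and steel pan of the bench scale, tilting as one about the line through its two left feet. Origin on that line, x along it (away from the robot within 0.2 rad), y to the left, z square to the pan. Pan 220 mm (x) by 260 mm (y), its middle at y = -0.09, its upper face at z = 0.048. The level's length runs along the pan's y within 0.2 rad.
- knob_grip (a point): middle of the bar of the black wing knob on the levelling foot's upright screw, at the scale's right edge, 123 mm above the table. Bar 42 mm long (x), 14 thick (y), from 25 below to 15 mm above this point; 70 mm clear around. Turns stiffly (0.1 N m), stays, does not rise. Clockwise from above lifts that side and moves the bubble to -y about 6.3 mm per rad; 1.4 to 2.8 rad needed at first.
- lamp (a joint): swing of the lamp's arm about its upright post, in rad: about 0 (-0.35 to 0.35) at the start, with the arm pointing at the robot over the scale; it grows as the shade swings to the robot's left (clockwise seen from above), up to 1.8. The shade is clear of the scale above 1.0. It stays where it is left.
- lamp_peg (a point): middle of the upper half of the upright black peg on top of the lamp's shade, by which the arm is swung: 14 mm in diameter, free for 24 mm below to 16 mm above this point, 275 mm above the table, 170 mm from the post's axis. The arm below it is 16 mm wide, its top 24 mm below this point.
- lamp_hinge (a point): axis of the lamp's upright post, behind the scale, at the height of the arm (245 mm above the table); z up. The arm's shade, 76 mm across, hangs to 200 mm above the table.
- weight_a: steel test weight, 36 mm across and 52 mm high, standing on the far left corner of the pan: leave it; origin under its middle
- weight_b: steel test weight, 36 mm across and 52 mm high, standing on the table near the scale's right front corner: leave it; origin under its middle
- loaf: round loaf, 160 mm across and 78 mm high, on the table to the right: leave it; origin under its middle
- jar: glass jar, 68 mm across and 100 mm high, on the table to the left: leave it; origin under its middle
- mug: white mug, 76 mm across and 85 mm high, on the table to the left: leave it; origin under its middle
- brush: bench brush lying on the table at the far right: leave it
- spatula: spatula lying on the table at the near right: leave it
Things that resemble listed ones, but are neither listed nor needed, are in the scene too. Leave any orange look-alike of the level alone.

How it is judged:
On the way, in this order (a step that is already met when the one before it is completed fails the run):
1. the lamp's shade is swung clear of the scale (value of joint lamp above 1 rad), for 0.2 s.
2. the foot is turned until the pan is level and the bubble rests between the lines, the level lying on the pan (value of joint bubble between -0.003 and 0.003 m and angle between deck's own z axis and vertical below 0.006 rad and z of level in the frame of deck below 0.052 m), for 0.5 s.
At the end, for the whole second after the job is handed in: The lamp's joint is above 1.0 rad, the pan is level within 6 mrad, the bubble is within 3 mm of the middle, the level lies flat on the pan (within 0.4 rad of the pan's left-right direction), and the fingers are still pressing it with 3 to 30 N, so that it bears on the pan with over 6 N (all of step 2 and value of joint lamp above 1 rad and z of level in the frame of deck above 0.044 m and angle between the z axis of level and the z axis of deck, either way round below 0.03 rad and angle between the y axis of level and the y axis of deck, either way round below 0.4 rad and contact force between the fingers and level between 3 and 30 N and contact force between level and deck above 6 N); the arm keeps its last pose, push and grip.
It fails at once if a bystander on the pan or the table is shoved more than 3 cm (distance of any of weight_a, weight_b, loaf, jar, mug, brush, spatula from where it was at the start of the episode above 0.03 m).
It fails at once if the spirit level is pressed very hard (contact force between the fingers and level above 60 N).
It also fails if it takes over 72 s, if anything falls off the work surface, if the arm or the gripper's body presses on something with over 40 N, if the wrist force passes 120 N, or if a joint passes its speed limit or range.

## Working session

There is one attempt and no reset: what is moved stays moved. The work goes in short steps, Python scripts to look and compute and a tool call to move; the robot and the scene stay as the last step left them, time stands still between calls to the robot, and variables do not carry over. Pictures are saved under pics/ and viewed, about 8 in all and at most 12, crops included, and the job is handed in when it is done.

Besides the shell and the picture viewer there is one more tool, called after "Request:" in YAML: its name, and indented under it one key for each argument. jog_arm: Moves the arm, as the interface text tells. Its arguments: {"type":"object","properties":{"deltas":{"type":"array"},"grip_force":{"type":"number"}},"required":["deltas"]}

```bash
mkdir -p pics; cat > h.py <<'E'
import numpy as np, cv2, sys
from scipy.spatial.transform import Rotation as R
from station import ctrl, vision
def w2c(name,obs=None):
    c=vision.calibration(name)
    K=np.array([[c['fx'],0,c['cx']],[0,c['fy'],c['cy']],[0,0,1]]);d=np.array(c['dist'],float)
    if 'rvec' in c:
        Rm=R.from_rotvec(np.ravel(c['rvec'])).as_matrix();t=np.ravel(c['tvec'])
        T=np.eye(4);T[:3,:3]=Rm.T;T[:3,3]=-Rm.T@t
    else:
        W=np.eye(4);W[:3,:3]=R.from_rotvec(obs['tool_rot']).as_matrix();W[:3,3]=obs['tool_pos']
        T=W@np.array(c['hand_eye'])
    return K,d,T
def ray(name,uv,obs=None):
    K,d,T=w2c(name,obs)
    p=cv2.undistortPoints(np.array([[uv]],float),K,d)[0,0]
    return T[:3,3],T[:3,:3]@np.array([p[0],p[1],1.])
def at_z(name,uv,z,obs=None):
    o,r=ray(name,uv,obs);return o+r*(z-o[2])/r[2]
def at_d(name,uv,dep,obs=None):
    o,r=ray(name,uv,obs);return o+r*dep
def proj(name,P,obs=None):
    K,d,T=w2c(name,obs);Ti=np.linalg.inv(T)
    return cv2.projectPoints(np.array([P],float),cv2.Rodrigues(Ti[:3,:3])[0],Ti[:3,3],K,d)[0].ravel()
def snap(name,tag):
    obs=ctrl.get_obs();im,dp=vision.get_image(name)
    np.savez('pics/%s.npz'%tag,im=im,dp=dp,pos=obs['tool_pos'],rot=obs['tool_rot'])
    cv2.imwrite('pics/%s.png'%tag,im[:,:,::-1]);return im,dp,obs
E
python3 - <<'E'
from h import *
for n in('top','side'): snap(n,n+'0')
o=ctrl.get_obs();print(o,ctrl.tcp_to_tips)
for n in('top','side'):print(w2c(n)[2])
print(vision.calibration('wrist'))
E
```

```text
{'t': 0.1, 'q': array([ 1.21097683e+00,  5.32605029e-02,  1.61413040e+00, -3.46699295e-05,
        1.47600662e+00, -1.19015433e-01]), 'dq': array([-0.00041451, -0.00316588, -0.003623  , -0.00039959, -0.00193662,
       -0.00086597]), 'effort': array([ 7.39892148e-04, -3.94908178e+01, -3.71361172e+01, -1.75449140e-04,
        3.91499401e-03, -1.11755341e-05]), 'tool_pos': array([0.14888715, 0.60647649, 0.25222044]), 'tool_rot': array([-3.77288209e-01, -3.11845666e+00,  2.76672464e-03]), 'contact_force': array([0.25674004, 0.20881868, 0.07537844]), 'wrist_torque': array([-0.04865804,  0.04423873,  0.03176998]), 'opening': 0.08551454163382272} 0.022
[[-0.00631008 -0.9945755   0.10382564  0.38950351]
 [-0.99988863  0.00767964  0.01279649 -0.00853609]
 [-0.01352442 -0.10373333 -0.99451319  1.8268368 ]
 [ 0.          0.          0.          1.        ]]
[[ 0.99529454 -0.07094182  0.06600023  0.46226932]
 [-0.09654693 -0.66834017  0.73756363 -0.87447039]
 [-0.00821351 -0.74046517 -0.67204454  0.98020476]
 [ 0.          0.          0.          1.        ]]
{'fx': 280.6716526404668, 'fy': 280.6716526404668, 'cx': 318.2870171946606, 'cy': 199.79486709882735, 'dist': array([-0.04698279,  0.        ,  0.        ,  0.        ,  0.        ]), 'hand_eye': array([[-1.17505002e-03, -9.60463704e-01, -2.78402752e-01,
         7.01949422e-02],
       [ 9.99999301e-01, -1.16446752e-03, -2.03375888e-04,
         5.93495627e-04],
       [-1.28855805e-04, -2.78402796e-01,  9.60464401e-01,
        -1.20612372e-01],
       [ 0.00000000e+00,  0.00000000e+00,  0.00000000e+00,
         1.00000000e+00]])}
```

View pics/top0.png

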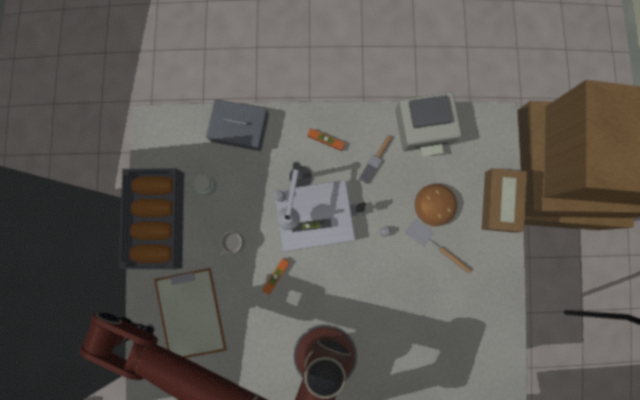

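View pics/side0.png

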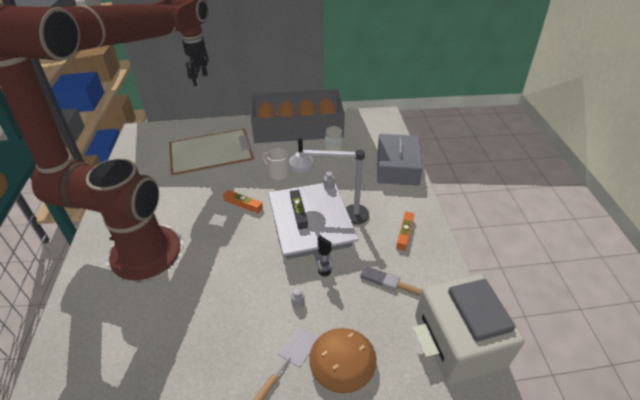

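The top view shows the scale around (315,215), the post at about (297,172), the shade at about (289,217) and the knob at about (362,208). In the side view the peg is at about (300,147) and the knob at about (324,246). I'll enlarge both.

```bash
python3 - <<'E'
import cv2,numpy as np
a=cv2.imread('pics/top0.png')[155:255,265:398];b=cv2.imread('pics/side0.png')[125:285,255:390]
a=cv2.resize(a,None,fx=3,fy=3,interpolation=2);b=cv2.resize(b,None,fx=3.6,fy=3.6,interpolation=2)
b=b[:, :400]
h=max(a.shape[0],b.shape[0]);f=lambda i:np.pad(i,((0,h-i.shape[0]),(0,0),(0,0)))
o=np.hstack([f(a),f(b)])
o=np.clip(o*1.5,0,255).astype(np.uint8)
print(o.shape);cv2.imwrite('pics/c0.png',o)
E
```

```text
(576, 799, 3)
```

View pics/c0.png

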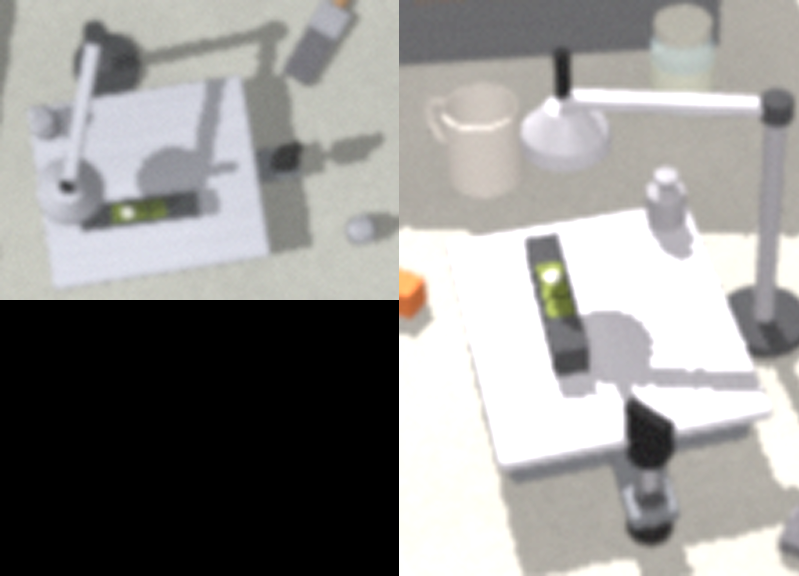

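```bash
python3 - <<'E'
from h import *
T=lambda x,y:(265+x/3,155+y/3)
S=lambda x,y:(255+(x-399)/3.6,125+y/3.6)
p=lambda s,v:print(s,np.round(v,4))
p('peg top',at_z('top',T(67,185),.291)); p('peg side',at_z('side',S(562,68),.275))
p('hinge top',at_z('top',T(93,36),.26)); p('hinge side',at_z('side',S(762,104),.245));p('hinge top side',at_z('side',S(778,98),.26))
p('knob top',at_z('top',T(287,157),.138));p('knob side',at_z('side',S(650,418),.138))
p('knob side c1',at_z('side',S(628,400),.138));p('c2',at_z('side',S(672,436),.138))
for q in [(83,217),(200,204),(140,211)]: p('level top',at_z('top',T(*q),.095))
for q in [(548,245),(572,355),(556,285)]: p('level side',at_z('side',S(*q),.095))
for q in [(34,140),(52,285),(268,255),(240,78)]: p('pan',at_z('top',T(*q),.065))
E
```

```text
peg top [0.493  0.1132 0.291 ]
peg side [0.4922 0.1186 0.275 ]
hinge top [0.655  0.0879 0.26  ]
hinge side [0.6491 0.0945 0.245 ]
hinge top side [0.659  0.0812 0.26  ]
knob top [ 0.5336 -0.1265  0.138 ]
knob side [ 0.5357 -0.1324  0.138 ]
knob side c1 [ 0.5214 -0.1131  0.138 ]
c2 [ 0.5497 -0.1512  0.138 ]
level top [0.4686 0.11   0.095 ]
level top [ 0.4829 -0.027   0.095 ]
level top [0.4752 0.0433 0.095 ]
level side [0.4722 0.1119 0.095 ]
level side [ 0.4843 -0.0214  0.095 ]
level side [0.4762 0.0611 0.095 ]
pan [0.5625 0.1708 0.065 ]
pan [0.3894 0.1491 0.065 ]
pan [ 0.4233 -0.1075  0.065 ]
pan [ 0.6354 -0.0766  0.065 ]
```

Request:
jog_arm:
  deltas:
    - [0,0,0,-2.8,-2.46,-0.6,0.45]
    - [0,0,0,-2.8,-2.46,-0.6,0.45]
    - [0,0,0,-2.8,-2.46,-0.6,0.45]
    - [0,0,0,-2.8,-2.46,-0.6,0.45]
    - [0,0,0,-2.8,-2.46,-0.6,0.45]
    - [0,0,0,-2.8,-2.46,-0.6,0.45]
    - [0,0,0,-2.8,-2.46,-0.6,0.45]
    - [0,0,0,-2.8,-2.46,-0.6,0.45]
    - [0,0,0,-2.8,-2.46,-0.6,0.45]
    - [0,0,0,-2.8,-2.46,-0.6,0.45]
    - [0,0,0,-2.8,-2.46,-0.6,0.45]
    - [0,0,0,-2.8,-2.46,-0.6,0.45]

```text
t: 1.1
tool_pos: [0.4054, 0.2384, 0.3252]
tool_rot: [-0.377, -3.119, 0.0]
contact_force: [0.2, 0.7, -0.1]
opening: 0.0385
```

Request:
jog_arm:
  deltas:
    - [0,0,0,-2.8,-2.46,0,0.45]
    - [0,0,0,-2.8,-2.46,0,0.45]
    - [0,0,0,-2.8,-2.46,0,0.45]
    - [0,0,0,-2.8,-2.46,0,0.45]
    - [0,0,0,0,0,0,0.45]
    - [0,0,0,0,0,0,0.45]

```text
t: 1.6
tool_pos: [0.4906, 0.1165, 0.3245]
tool_rot: [-0.383, -3.116, 0.0]
contact_force: [0.4, -0.4, 0.1]
opening: 0.0385
```

```bash
cat >> h.py <<'E'
def togo(P,obs=None):
    o=obs or ctrl.get_obs();return R.from_rotvec(o['tool_rot']).inv().apply(np.array(P)-o['tool_pos'])*100
E
python3 - <<'E'
from h import *
im,dp,o=snap('wrist','w1')
print(o['t'],o['tool_pos'],R.from_rotvec(o['tool_rot']).as_matrix().round(3),o['opening'],o['q'].round(2))
print(proj('wrist',[.4925,.116,.291],o),togo([.4925,.116,.279],o))
E
```

```text
1.6 [0.49058785 0.11649183 0.32449728] [[-0.97   0.242 -0.002]
 [ 0.242  0.97   0.   ]
 [ 0.002 -0.    -1.   ]] 0.03849504248574277 [ 0.09 -0.27  1.8   0.    1.62 -1.24]
[317.39431646 243.93752154] [-2.05727473e-01 -2.71485365e-04  4.54936062e+00]
```

View pics/w1.png

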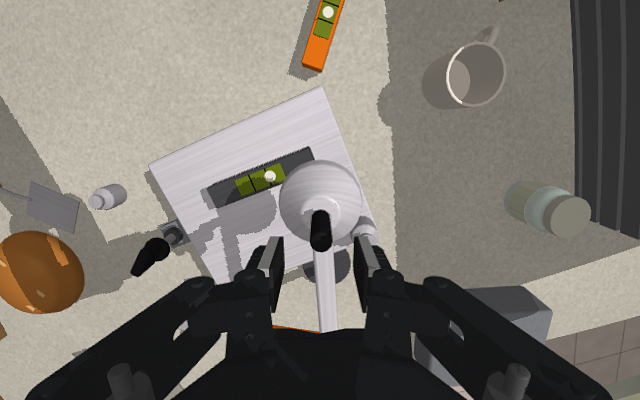

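The peg top at (320,243) agrees with the projected (317,244), so I can go down and swing.

Request:
jog_arm:
  deltas:
    - [0,0,0,-0.05,0,1.5,0.45]
    - [0,0,0,-0.05,0.1,1.5,0.4]
    - [0,0,0,0,0,1.5,0.32]
    - [0,0,0,0,0,0,0.32]
    - [0,0,0.105,0,1.78,0,0.32]
    - [0,0,0.105,0,1.78,0,0.32]
    - [0,0,0.105,0,1.78,0,0.32]
    - [0,0,0.105,0,1.78,0,0.32]
    - [0,0,0.105,0,1.78,0,0.32]

```text
t: 2.4
tool_pos: [0.5291, 0.1998, 0.2811]
tool_rot: [-1.178, -2.912, 0.0]
contact_force: [-0.6, -1.1, 0.7]
opening: 0.0272
```

```bash
python3 - <<'E'
from h import *
o=ctrl.get_obs();d=o['tool_pos'][:2]-np.array([.657,.086]);M=R.from_rotvec(o['tool_rot']).as_matrix()
print(o['t'],o['tool_pos'],np.hypot(*d),np.arctan2(d[1],-d[0]),np.arctan2(M[0,1],M[1,1]),o['contact_force'])
snap('wrist','w2')
E
```

```text
2.4 [0.52907283 0.19983836 0.28107644] 0.17124407214980653 0.7271892901623206 0.7687286006255772 [-0.60991406 -1.11871303  0.69576175]
```

View pics/w2.png

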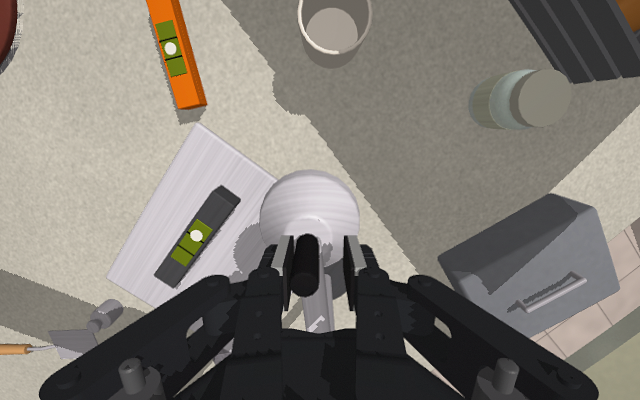

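Request:
jog_arm:
  deltas:
    - [0,0,0.105,-0.05,1.78,0,0.32]
    - [0,0,0.105,-0.05,1.78,0,0.32]
    - [0,0,0.105,-0.05,1.78,0,0.32]
    - [0,0,0.105,-0.05,1.78,0,0.32]
    - [0,0,0.105,-0.05,1.78,0,0.32]
    - [0,0,0.105,-0.05,1.78,0,0.32]
    - [0,0,0.105,-0.05,1.78,0,0.32]
    - [0,0,0,0,0,0,0.32]
    - [0,0,0,0,0,0,0.45]
    - [0,0,0,0,0,-1,0.5]
    - [0,0,0,0,0,-2,0.7]
    - [0,0,0,0,0,-3,0.7]

```text
t: 3.45
tool_pos: [0.6367, 0.2519, 0.3383]
tool_rot: [-2.137, -2.298, 0.008]
contact_force: [1.0, -0.1, 0.7]
opening: 0.06
```

```bash
python3 - <<'E'
from h import *
o=ctrl.get_obs();d=o['tool_pos'][:2]-np.array([.657,.086]);M=R.from_rotvec(o['tool_rot']).as_matrix()
print(o['t'],o['tool_pos'],np.hypot(*d),np.arctan2(d[1],-d[0]),np.arctan2(M[0,1],M[1,1]),o['contact_force'],o['q'].round(2))
print(togo([.535,-.129,.26],o))
th=np.arctan2(M[0,1],M[1,1]);print('rot to 0.1 cw', 0.1-th)
d=np.array([.535,-.129,.26])-o['tool_pos'];n=16;print('world',d)
# rows: shift world step in rotating frame
s=d/n;dth=(0.1-th)/n
for k in range(n):
    a=th+k*dth;x=np.array([-np.cos(a),np.sin(a)]);y=np.array([np.sin(a),np.cos(a)])
    print(k,round(dth,3),(x@s[:2]*100).round(2),(y@s[:2]*100).round(2))
snap('top','top2')
E
```

```text
3.45 [0.63669437 0.25189305 0.33826275] 0.16713115573675646 1.4490002697413265 1.498234439415354 [ 1.02502691 -0.09747577  0.72350041] [ 0.27  0.16  1.36 -0.    1.63  0.2 ]
[-37.24200474 -12.85523185   7.95231433]
rot to 0.1 cw -1.3982344394153539
world [-0.10169437 -0.38089305 -0.07826275]
0 -0.087 -2.33 -0.81
1 -0.087 -2.25 -1.01
2 -0.087 -2.15 -1.2
3 -0.087 -2.04 -1.38
4 -0.087 -1.91 -1.56
5 -0.087 -1.77 -1.72
6 -0.087 -1.61 -1.86
7 -0.087 -1.44 -2.0
8 -0.087 -1.26 -2.12
9 -0.087 -1.07 -2.22
10 -0.087 -0.88 -2.3
11 -0.087 -0.67 -2.37
12 -0.087 -0.46 -2.42
13 -0.087 -0.25 -2.45
14 -0.087 -0.03 -2.46
15 -0.087 0.18 -2.46
```

Request:
jog_arm:
  deltas:
    - [0,0,-0.087,-2.33,-0.81,0,0.7]
    - [0,0,-0.087,-2.25,-1.01,0,0.7]
    - [0,0,-0.087,-2.15,-1.2,0,0.7]
    - [0,0,-0.087,-2.04,-1.38,0,0.7]
    - [0,0,-0.087,-1.91,-1.56,0,0.7]
    - [0,0,-0.087,-1.77,-1.72,0,0.7]
    - [0,0,-0.087,-1.61,-1.86,0,0.7]
    - [0,0,-0.087,-1.44,-2.0,0,0.7]
    - [0,0,-0.087,-1.26,-2.12,0,0.7]
    - [0,0,-0.087,-1.07,-2.22,0,0.7]
    - [0,0,-0.087,-0.88,-2.3,0,0.7]
    - [0,0,-0.087,-0.67,-2.37,0.5,0.7]

```text
t: 4.5
tool_pos: [0.5604, -0.0339, 0.3379]
tool_rot: [0.7, 3.058, 0.0]
contact_force: [0.5, -0.5, 0.0]
opening: 0.0595
```

Request:
jog_arm:
  deltas:
    - [0,0,-0.087,-0.46,-2.42,1.5,0.7]
    - [0,0,-0.087,-0.25,-2.45,1.5,0.7]
    - [0,0,-0.087,-0.03,-2.46,2,0.7]
    - [0,0,-0.087,0.18,-2.46,2,0.7]
    - [0,0,0,0,0,0,0.7]
    - [0,0,0,0,0,0,0.7]

```text
t: 5.0
tool_pos: [0.5336, -0.1284, 0.2648]
tool_rot: [-0.173, -3.135, -0.001]
contact_force: [0.2, 0.0, -0.5]
opening: 0.0597
```

```bash
python3 - <<'E'
from h import *
im,dp,o=snap('wrist','w3');M=R.from_rotvec(o['tool_rot']).as_matrix()
print(o['t'],o['tool_pos'],np.arctan2(M[0,1],M[1,1]),o['q'].round(2))
for dx in(-.021,0,.021):print(proj('wrist',[.535+dx,-.129,.138],o))
cv2.imwrite('pics/w3c.png',np.vstack([cv2.resize(im[60:260,200:600,::-1],(800,400),interpolation=2)]))
E
```

```text
5.0 [ 0.5335868  -0.12836387  0.26477403] 0.1103004376962229 [-0.37 -0.14  1.78  0.    1.5  -1.83]
[314.53166889 177.5192352 ]
[317.16043732 199.86214909]
[319.6744464  221.22423248]
```

View pics/w3c.png

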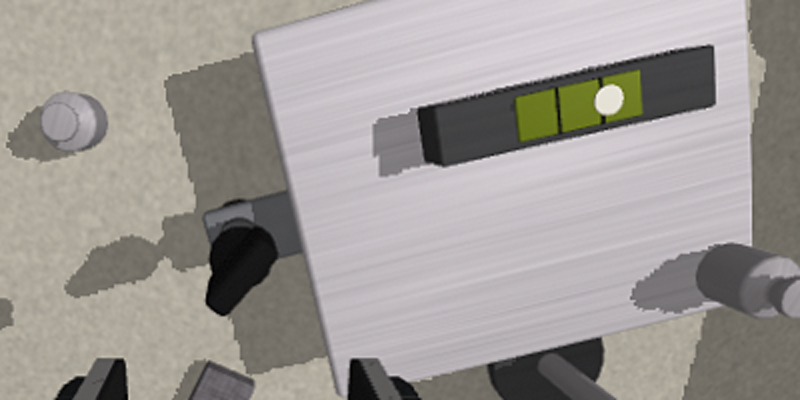

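```bash
python3 - <<'E'
from h import *
f=np.load('pics/w3.npz');o=dict(tool_pos=f['pos'],tool_rot=f['rot']);dp=f['dp']
P=[];
for v in range(160,230):
  for u in range(290,350):
    if dp[v,u]>0:
      p=at_d('wrist',(u,v),float(dp[v,u]),o)
      P.append(p)
P=np.array(P)
for lo in(.13,.134):
  Q=P[(P[:,2]>lo)&(P[:,2]<.16)&(abs(P[:,0]-.535)<.05)&(abs(P[:,1]+.129)<.05)][:,:2]
  print(len(Q),P[:,2].max())
  c,sz,a=cv2.minAreaRect((Q*1000).astype(np.float32));print(c,sz,a)
  w,V=np.linalg.eigh(np.cov(Q.T));print(Q.mean(0),V[:,1],np.sqrt(w*12))
# level + deck
n=cv2.resize(np.clip(f['im'][150:230,290:350,::-1]*4.,0,255).astype(np.uint8),None,fx=7,fy=7,interpolation=2);cv2.imwrite('pics/w3k.png',n)
C=lambda x,y:(200+x/2,60+y/2)
for q in [(420,106),(441,166),(714,104),(712,45),(580,105),(609,100)]:print(at_z('wrist',C(*q),.097,o).round(4))
for q in [(254,33),(338,392),(745,3)]:print('pan',at_z('wrist',C(*q),.065,o).round(4))
E
```

```text
Traceback (most recent call last):
  File "h.py", line 21, in at_d
    o,r=ray(name,uv,obs);return o+r*dep
        ~~~^^^^^^^^^^^^^
  File "h.py", line 15, in ray
    K,d,T=w2c(name,obs)
          ~~~^^^^^^^^^^
  File "h.py", line 5, in w2c
    c=vision.calibration(name)
ValueError: time passes only in moves, steps and waits
```

```bash
sed -i 's/c=vision.calibration(name)/c=cal(name)/; s/^def w2c/import functools\ncal=functools.lru_cache(None)(vision.calibration)\ndef w2c/' h.py
python3 - <<'E'
from h import *
f=np.load('pics/w3.npz');o=dict(tool_pos=f['pos'],tool_rot=f['rot']);dp=f['dp']
P=np.array([at_d('wrist',(u,v),float(dp[v,u]),o) for v in range(160,230) for u in range(290,350) if dp[v,u]>0])
for lo in(.13,.134):
  Q=P[(P[:,2]>lo)&(P[:,2]<.16)&(abs(P[:,0]-.535)<.05)&(abs(P[:,1]+.129)<.05)][:,:2]
  print(len(Q),P[:,2].max())
  if len(Q)<5: continue
  print(cv2.minAreaRect((Q*1000).astype(np.float32)))
  w,V=np.linalg.eigh(np.cov(Q.T));print(Q.mean(0),V[:,1],np.sqrt(w*12))
n=cv2.resize(np.clip(f['im'][150:230,290:350,::-1]*4.,0,255).astype(np.uint8),None,fx=7,fy=7,interpolation=2);cv2.imwrite('pics/w3k.png',n)
C=lambda x,y:(200+x/2,60+y/2)
for q in [(420,106),(441,166),(714,104),(712,45),(580,105),(609,100)]:print(at_z('wrist',C(*q),.097,o).round(4))
for q in [(254,33),(338,392),(745,3)]:print('pan',at_z('wrist',C(*q),.065,o).round(4))
E
```

```text
666 0.13990047969375774
((534.826171875, -125.83991241455078), (14.450201034545898, 41.52553939819336), 44.078460693359375)
[ 0.53355844 -0.12582579] [-0.69058751  0.72324884] [0.01382432 0.04049159]
621 0.13990047969375774
((534.8082885742188, -126.01110076904297), (14.085488319396973, 41.27936553955078), 43.72634506225586)
[ 0.53401163 -0.1258204 ] [-0.68837546  0.72535455] [0.01331568 0.04008001]
[ 0.468  -0.0289  0.097 ]
[ 0.4986 -0.019   0.097 ]
[0.4812 0.1234 0.097 ]
[0.4523 0.1196 0.097 ]
[0.4754 0.0521 0.097 ]
[0.4744 0.0671 0.097 ]
pan [ 0.4214 -0.1059  0.065 ]
pan [ 0.6367 -0.0747  0.065 ]
pan [0.4304 0.1639 0.065 ]
```

View pics/w3k.png

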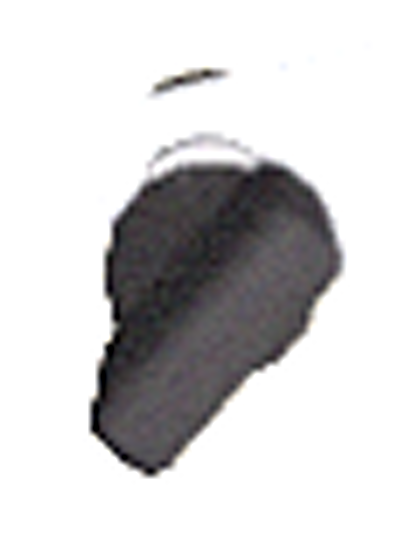

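Request:
jog_arm:
  deltas:
    - [0,0,0.117,-0.11,0.25,1.5,0.5]
    - [0,0,0.117,0,0,1.5,0.5]
    - [0,0,0.117,0,0,1.5,0.5]
    - [0,0,0.117,0,0,1.5,0.5]
    - [0,0,0.117,0,0,1.5,0.5]
    - [0,0,0.117,0,0,1.5,0.5]
    - [0,0,0,0,0,1.5,0.5]
    - [0,0,0,0,0,1.5,0.5]
    - [0,0,0,0,0,1.5,0.5]
    - [0,0,0,0,0,0.7,0.5]
    - [0,0,0,0,0,0,0.5]

```text
t: 5.97
tool_pos: [0.5361, -0.1246, 0.1229]
tool_rot: [-1.236, -2.887, -0.0]
contact_force: [0.7, -0.4, -0.3]
opening: 0.0426
```

Request:
jog_arm:
  deltas:
    - [0,0,0,0,0,0,0.1]
    - [0,0,0,0,0,0,0.1]
    - [0,0,0,0,0,0,0.1]
    - [0,0,0,0,0,0,0.1]
    - [0,0,0,0,0,0,0.1]
  grip_force: 40

```text
t: 6.38
tool_pos: [0.5358, -0.1274, 0.1254]
tool_rot: [-1.238, -2.887, 0.007]
contact_force: [-7.4, -4.4, 5.1]
opening: 0.0136
```

Request:
jog_arm:
  deltas:
    - [0,0,0,0,-0.15,-0.2,0.1]
    - [0,0,0.12,0,0,0,0.1]
    - [0,0,0.12,0,0,0,0.1]
    - [0,0,0.12,0,0,0,0.1]
    - [0,0,0.12,0,0,0,0.1]
    - [0,0,0.12,0,0,0,0.1]
    - [0,0,0.12,0,0,0,0.1]
    - [0,0,0.12,0,0,0,0.1]
    - [0,0,0.12,0,0,0,0.1]
    - [0,0,0.12,0,0,0,0.1]
    - [0,0,0.12,0,0,0,0.1]
    - [0,0,0.12,0,0,0,0.1]

```text
t: 7.38
tool_pos: [0.5342, -0.1277, 0.1254]
tool_rot: [2.752, 1.513, -0.005]
contact_force: [-4.0, -3.5, -2.2]
opening: 0.0136
```

Request:
jog_arm:
  deltas:
    - [0,0,0.12,0,0,0,0.1]
    - [0,0,0.12,0,0,0,0.1]
    - [0,0,0.12,0,0,0,0.1]
    - [0,0,0.12,0,0,0,0.1]
    - [0,0,0.12,0,0,0,0.1]
    - [0,0,0,0,0,0,0.1]
    - [0,0,0,0,0,0,0.1]
    - [0,0,0,0,0,0,0.1]
    - [0,0,0,0,0,0,0.1]
    - [0,0,0,0,0,0,0.1]
    - [0,0,0,0,0,0,0.1]
    - [0,0,0,0,0,0,0.1]

```text
t: 8.38
tool_pos: [0.5338, -0.1272, 0.1254]
tool_rot: [3.076, 0.641, -0.006]
contact_force: [-6.5, -2.4, -0.3]
opening: 0.0135
```

Request:
jog_arm:
  deltas:
    - [0,0,0,0,0,0,0.1]
    - [0,0,0,0,0,0,0.1]
    - [0,0,0,0,0,0,0.1]
    - [0,0,0,0,0,0,0.1]
    - [0,0,0,0,0,0,0.1]
    - [0,0,0,0,0,0,0.1]
    - [0,0,0,0,0,0,0.1]
    - [0,0,0,0,0,0,0.1]

```text
t: 9.05
tool_pos: [0.5338, -0.1272, 0.1254]
tool_rot: [3.075, 0.641, -0.006]
contact_force: [-5.9, -2.5, -0.4]
opening: 0.0132
```

```bash
python3 - <<'E'
from h import *
o=ctrl.get_obs();M=R.from_rotvec(o['tool_rot']).as_matrix()
print(o['t'],o['tool_pos'],np.arctan2(M[0,1],M[1,1]),o['q'].round(2),o['contact_force'],o['opening'])
im,dp,_=snap('wrist','w4');t,_,_=snap('top','top4');s,_,_=snap('side','side4')
a=cv2.resize(t[185:255,270:380],None,fx=4,fy=4,interpolation=2);b=cv2.resize(s[175:275,265:355],None,fx=3.5,fy=3.5,interpolation=2)
w=cv2.resize(im[0:400],(480,300))
out=np.zeros((600,800,3),np.uint8);out[:280,:440]=a;out[:350,450:765]=b;out[300:,:][:,:440]=w[:,:440]
cv2.imwrite('pics/c4.png',out[:,:,::-1])
E
```

```text
9.05 [ 0.53379996 -0.12723726  0.1254492 ] 2.730896538849782 [-0.37 -0.01  1.9  -0.    1.26  0.79] [-5.85957079 -2.53805065 -0.42331817] 0.013180078300593862
```

View pics/c4.png

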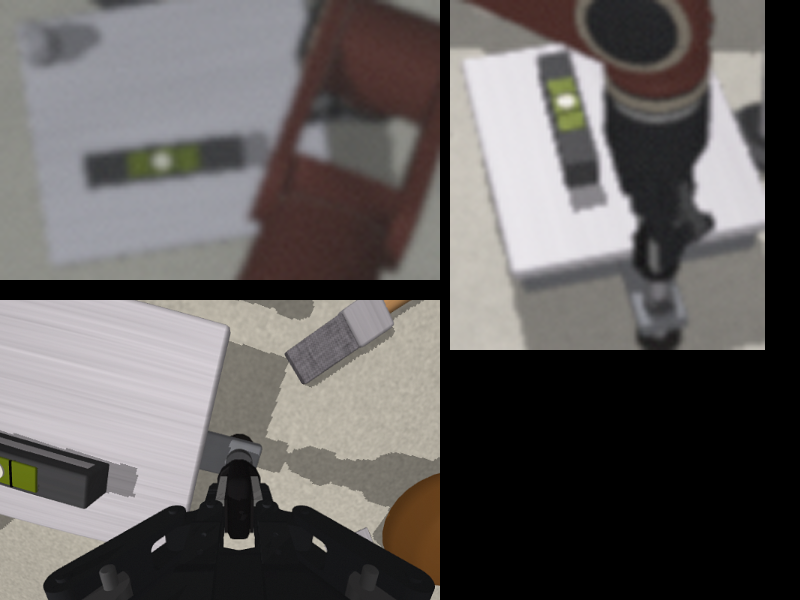

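```bash
cat > bub.py <<'E'
from h import *
def bub(name,tag,z=.0975):
    f=np.load('pics/%s.npz'%tag);im=f['im'].astype(int);o=dict(tool_pos=f['pos'],tool_rot=f['rot'])
    c=proj(name,[.4753,.0485,z],o)
    k=9 if name!='wrist' else 40
    big=cv2.resize(f['im'],None,fx=4,fy=4,interpolation=cv2.INTER_CUBIC).astype(int)
    r,g,b=big[...,0],big[...,1],big[...,2]
    yy,xx=np.mgrid[:big.shape[0],:big.shape[1]]
    near=(abs(xx/4-.375-c[0])<(60 if k>9 else 22))&(abs(yy/4-.375-c[1])<(60 if k>9 else 22))
    ol=near&(g-b>30)&(abs(g-r)<50)
    n,l,s,_=cv2.connectedComponentsWithStats(ol.astype(np.uint8))
    hull=cv2.convexHull(np.argwhere(ol)[:,::-1].astype(np.int32))
    m=np.zeros(ol.shape,np.uint8);cv2.fillConvexPoly(m,hull,1)
    wh=(m>0)&(b>(120 if name=='wrist' else 90))&(b>.75*r)
    W=lambda M:np.array([at_z(name,(x/4-.375,y/4-.375),z,o)[:2] for y,x in np.argwhere(M)[::3]])
    A=W(ol);B=W(wh);e=np.array([.1,.995])  # level +y direction guess (pts)
    _,V=np.linalg.eigh(np.cov(A.T));e=V[:,1]*np.sign(V[1,1])
    s=A@e
    print(name,'axis',e.round(3),'vial',np.ptp(s).round(4),'mid',((s.max()+s.min())/2*e+(A.mean(0)-A.mean(0)@e*e)).round(4),'bubble',((B@e).mean()-(s.max()+s.min())/2).round(4),'wid',np.ptp(B@e).round(4),len(B))
if __name__=='__main__':
    for a in sys.argv[1:]:
        bub(a.split(':')[0],a.split(':')[1])
E
python3 bub.py wrist:w3 top:top0 top:top2 side:side0 top:top4 side:side4
```

```text
wrist axis [-0.121  0.993] vial 0.0648 mid [0.4737 0.0504] bubble 0.0153 wid 0.0148 924
top axis [0.009 1.   ] vial 0.0579 mid [0.474  0.0469] bubble 0.0125 wid 0.014 77
top axis [-0.102  0.995] vial 0.0595 mid [0.4772 0.0461] bubble 0.0145 wid 0.0165 115
side axis [-0.111  0.994] vial 0.066 mid [0.4724 0.0561] bubble 0.0158 wid 0.0189 103
top axis [-0.118  0.993] vial 0.0588 mid [0.4769 0.0475] bubble 0.0017 wid 0.0164 109
side axis [-0.119  0.993] vial 0.0652 mid [0.4736 0.0586] bubble 0.0034 wid 0.0439 149
```

Request:
jog_arm:
  deltas:
    - [0,0,0.11,0,0,0,0.1]
    - [0,0,0.11,0,0,0,0.1]
    - [0,0,0.11,0,0,0,0.1]
    - [0,0,0.1,0,0,0,0.1]
    - [0,0,0,0,0,0,0.1]
    - [0,0,0,0,0,0,0.1]
    - [0,0,0,0,0,0,0.5]
    - [0,0,0,0,0,0,0.5]
    - [0,0,0,0,0,0,0.5]
    - [0,0,0,0,0,-2,0.5]
    - [0,0,0,0,0,-3,0.5]
    - [0,0,0,0,0,-3,0.5]

```text
t: 10.2
tool_pos: [0.5348, -0.1265, 0.2057]
tool_rot: [-3.141, 0.03, 0.002]
contact_force: [0.0, 0.5, 0.2]
opening: 0.0427
```

```bash
python3 - <<'E'
from h import *
o=ctrl.get_obs();M=R.from_rotvec(o['tool_rot']).as_matrix();th=np.arctan2(M[0,1],M[1,1])
print(o['t'],o['tool_pos'],th,o['q'].round(2),o['contact_force'],o['opening'])
E
```

```text
10.2 [ 0.53481825 -0.12648835  0.20566061] -3.122464499643431 [-0.37 -0.09  1.84  0.    1.4   1.22] [0.04561638 0.48130633 0.19738398] 0.04269272148416066
```

Request:
jog_arm:
  deltas:
    - [0,0,0,-0.75,-2.2,-0.8,1]
    - [0,0,0,-0.75,-2.2,-0.8,1]
    - [0,0,0,-0.75,-2.2,-0.8,1]
    - [0,0,0,-0.75,-2.2,-0.8,1]
    - [0,0,0,-0.75,-2.2,-0.8,1]
    - [0,0,0,-0.75,-2.2,-0.8,1]
    - [0,0,0,-0.75,-2.2,-0.6,1]
    - [0,0,0,-0.75,-2.2,0,1]
    - [0,0,-0.07,0,0,0,1]
    - [0,0,-0.07,0,0,0,1]
    - [0,0,0,0,0,0,1]
    - [0,0,0,0,0,0,1]

```text
t: 11.2
tool_pos: [0.4789, 0.0505, 0.2599]
tool_rot: [3.136, 0.187, 0.002]
contact_force: [-0.3, 0.3, -0.5]
opening: 0.0858
```

```bash
python3 - <<'E'
from h import *
from bub import bub
im,dp,o=snap('wrist','w5');M=R.from_rotvec(o['tool_rot']).as_matrix();th=np.arctan2(M[0,1],M[1,1])
print(o['t'],o['tool_pos'],th,M.round(3).tolist(),o['contact_force'],o['opening'])
bub('wrist','w5')
for dy in(-.055,.055,-.045):
    u=proj('wrist',[.475-.12*dy,.049+dy,.0955],o);i=u.round().astype(int);print(u,at_d('wrist',u,float(dp[i[1],i[0]]),o))
u=proj('wrist',[.53,.049,.065],o);i=u.round().astype(int);print('pan',at_d('wrist',u,float(dp[i[1],i[0]]),o))
E
python3 -c "
import cv2;cv2.imwrite('pics/w5c.png',cv2.resize(cv2.imread('pics/w5.png')[100:300,120:520],None,fx=2,fy=2,interpolation=2))"
```

```text
11.2 [0.47887763 0.05046512 0.25991512] 3.0223195610918974 [[0.993, 0.119, 0.001], [0.119, -0.993, 0.0], [0.001, 0.0, -1.0]] [-0.30205763  0.26147924 -0.50582387] 0.08584336871513346
wrist axis [-0.124  0.992] vial 0.0644 mid [0.4724 0.0477] bubble -0.0012 wid 0.0141 794
[372.33916671 193.31851419] [ 0.48409741 -0.00360596  0.10595055]
[267.0543201  193.44865416] [0.47174274 0.10216353 0.10721777]
[362.79210445 193.32679446] [0.48284986 0.00595447 0.10557412]
pan [0.53073614 0.04938476 0.07677261]
```

View pics/w5c.png

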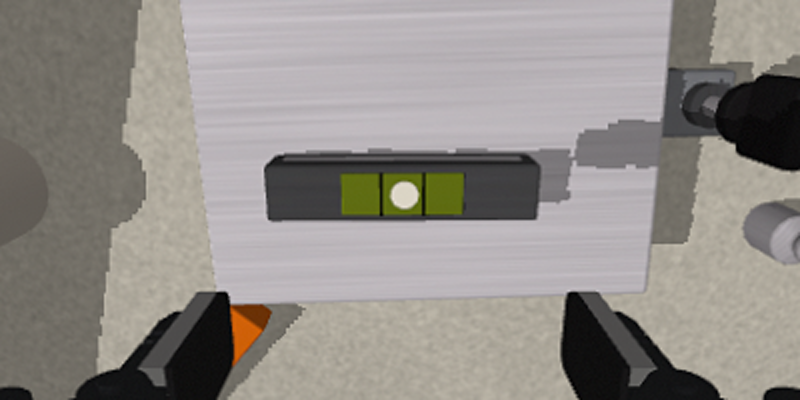

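Request:
jog_arm:
  deltas:
    - [0,0,0,-0.38,0.23,2,1]
    - [0,0,0,0,0,2,1]
    - [0,0,0,0,0,2,1]
    - [0,0,0,0,0,2,1]
    - [0,0,0,0,0,2,1]
    - [0,0,0,0,0,1.5,1]
    - [0,0,0,0,0,0.6,1]
    - [0,0,0,0,0,0.2,1]
    - [0,0,0,0,0,0.2,1]
    - [0,0,0,0,0,0,1]

```text
t: 12.08
tool_pos: [0.4757, 0.0475, 0.1352]
tool_rot: [3.136, 0.189, 0.002]
contact_force: [-0.2, -0.8, -0.1]
opening: 0.0852
```

Request:
jog_arm:
  deltas:
    - [0,0,0,0,0,0.2,1]
    - [0,0,0,0,0,0.2,1]
    - [0,0,0,0,0,0.2,1]
    - [0,0,0,0,0,0,1]

```text
t: 12.42
tool_pos: [0.475, 0.0476, 0.1282]
tool_rot: [-3.136, -0.19, 0.0]
contact_force: [0.7, 0.2, 1.1]
opening: 0.085
```

Request:
jog_arm:
  deltas:
    - [0,0,0,0,0,0.2,1]
    - [0,0,0,0,0,0.2,1]
    - [0,0,0,0,0,0,1]
    - [0,0,0,0,0,0,1]

```text
t: 12.75
tool_pos: [0.475, 0.0476, 0.1241]
tool_rot: [-3.136, -0.19, 0.001]
contact_force: [0.9, -0.7, -0.0]
opening: 0.0855
```

Request:
jog_arm:
  deltas:
    - [0,0,0,0,0,0.15,1]
    - [0,0,0,0,0,0.15,1]
    - [0,0,0,0,0,0,1]
    - [0,0,0,0,0,0,1]

```text
t: 13.08
tool_pos: [0.475, 0.0476, 0.1212]
tool_rot: [-3.136, -0.19, 0.001]
contact_force: [-1.2, -0.6, -0.4]
opening: 0.0852
```

Request:
jog_arm:
  deltas:
    - [0,0,0,0,0,0.15,1]
    - [0,0,0,0,0,0.15,1]
    - [0,0,0,0,0,0,1]
    - [0,0,0,0,0,0,1]

```text
t: 13.42
tool_pos: [0.475, 0.0476, 0.1181]
tool_rot: [-3.136, -0.19, 0.001]
contact_force: [-0.3, 0.6, 0.5]
opening: 0.0855
```

Request:
jog_arm:
  deltas:
    - [0,0,0,0,0,0.15,1]
    - [0,0,0,0,0,0.1,1]
    - [0,0,0,0,0,0,1]
    - [0,0,0,0,0,0,1]

```text
t: 13.75
tool_pos: [0.475, 0.0476, 0.1157]
tool_rot: [3.136, 0.19, -0.0]
contact_force: [-0.4, -0.1, 0.1]
opening: 0.0855
```

```bash
python3 - <<'E'
from h import *
from bub import bub
im,dp,o=snap('wrist','w6')
print(o['contact_force'],o['tool_pos']);bub('wrist','w6',.1085)
cv2.imwrite('pics/w6c.png',cv2.resize(im[150:400,120:520,::-1],None,fx=2,fy=2,interpolation=2))
E
```

```text
[-0.36261086 -0.06925803  0.11958511] [0.47500184 0.04759452 0.1156736 ]
wrist axis [-0.119  0.993] vial 0.0611 mid [0.476  0.0482] bubble -0.0011 wid 0.0131 2643
```

View pics/w6c.png

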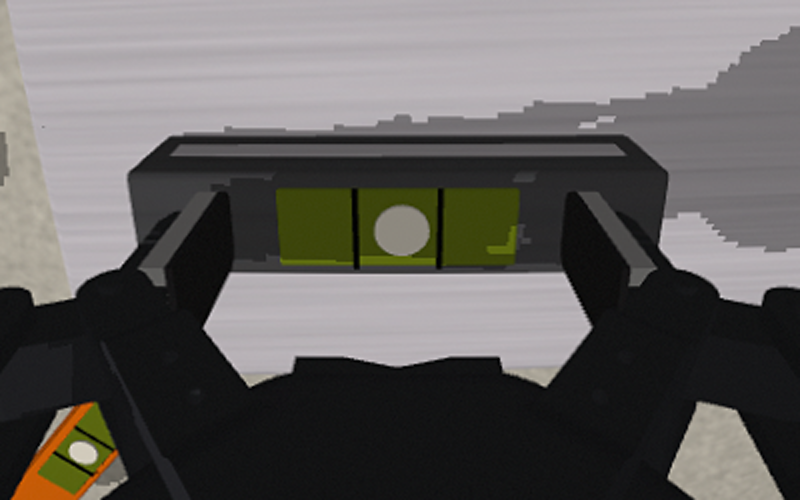

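Bubble about 1 mm to −y and between the lines, with the fingers centred either side of the vial. Carrying on down.

Request:
jog_arm:
  deltas:
    - [0,0,0,0,0,0.15,1]
    - [0,0,0,0,0,0.1,1]
    - [0,0,0,0,0,0,1]
    - [0,0,0,0,0,0,1]

```text
t: 14.13
tool_pos: [0.4755, 0.0476, 0.1149]
tool_rot: [3.136, 0.189, 0.0]
contact_force: [-4.4, 0.1, 8.3]
opening: 0.0853
```

Request:
jog_arm:
  deltas:
    - [0,0,0,0,0,0.1,1]
    - [0,0,0,0,0,0.1,1]
    - [0,0,0,0,0,0,1]
    - [0,0,0,0,0,0,1]

```text
t: 14.47
tool_pos: [0.4758, 0.0476, 0.1149]
tool_rot: [3.135, 0.189, -0.0]
contact_force: [-9.9, 0.6, 19.7]
opening: 0.0856
```

Request:
jog_arm:
  deltas:
    - [0,0,0,-0.08,0,-0.1,1]
    - [0,0,0,0,0,0,1]
    - [0,0,0,0,0,0,1]
    - [0,0,0,0,0,0,1]
    - [0,0,0,0,0,0,1]
    - [0,0,0,0,0,0,1]
    - [0,0,0,0,0,0,1]
    - [0,0,0,0,0,0,1]
    - [0,0,0,0,0,0,1]
    - [0,0,0,0,0,0,1]
    - [0,0,0,0,0,0,1]
    - [0,0,0,0,0,0,1]

```text
t: 15.47
tool_pos: [0.4754, 0.0476, 0.1149]
tool_rot: [3.136, 0.19, 0.003]
contact_force: [-4.5, 0.6, 11.9]
opening: 0.0851
```

Request:
jog_arm:
  deltas:
    - [0,0,0,0,0,0,1]
    - [0,0,0,0,0,0,1]
    - [0,0,0,0,0,0,1]
    - [0,0,0,0,0,0,1]
    - [0,0,0,0,0,0,1]
    - [0,0,0,0,0,0,1]
    - [0,0,0,0,0,0,1]
    - [0,0,0,0,0,0,1]
    - [0,0,0,0,0,0,1]
    - [0,0,0,0,0,0,1]
    - [0,0,0,0,0,0,1]
    - [0,0,0,0,0,0,1]

```text
t: 16.47
tool_pos: [0.4754, 0.0475, 0.1149]
tool_rot: [3.135, 0.19, 0.003]
contact_force: [-3.6, 0.9, 12.0]
opening: 0.0854
```

```bash
python3 - <<'E'
from h import *
from bub import bub
im,dp,o=snap('wrist','w7');t,_,_=snap('top','top7')
print(o['t'],o['contact_force'],o['tool_pos']);bub('wrist','w7',.1085)
out=np.zeros((600,800,3),np.uint8);out[:400,:640]=cv2.resize(im[150:400,120:520],(640,400),interpolation=2)
out[400:,:320]=cv2.resize(t[155:255,230:390],None,fx=2,fy=2)
cv2.imwrite('pics/w7c.png',out[:,:,::-1])
E
```

```text
16.4667 [-3.607716    0.93316839 12.03671112] [0.47544686 0.04754338 0.11488925]
wrist axis [-0.122  0.993] vial 0.061 mid [0.4761 0.0482] bubble -0.0011 wid 0.0133 2679
```

View pics/w7c.png

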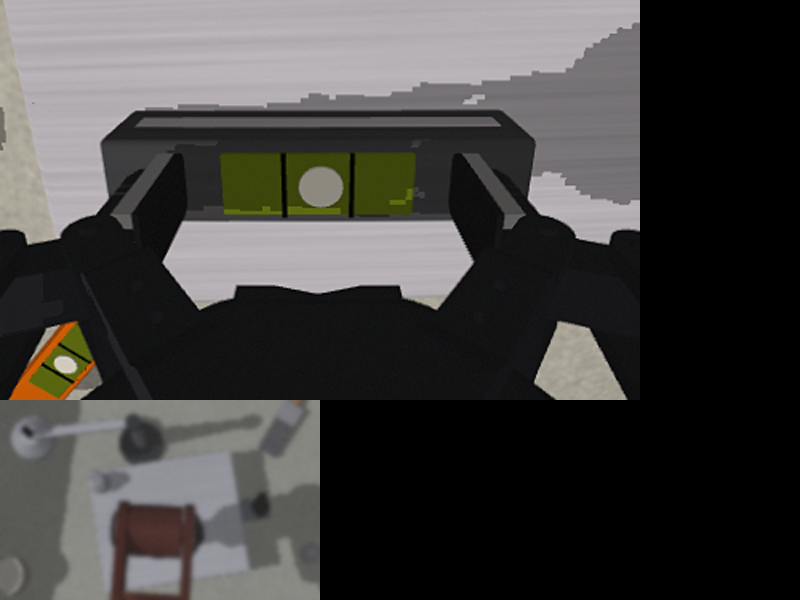

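The bubble at (321,186) is between the lines at x = 284 and 352, about 1 mm off the middle. The lamp is swung aside and the press is steady at 12 N, so I'm handing in.

```bash
python3 -c "
from station import ctrl
print(ctrl.finish_job())"
```

```text
the job is handed in; nothing more can be done
None
```

I swung the lamp aside, levelled the pan, and handed the job in at about 16.5 s with the hand still pressing the level. The hand-in gives no verdict, so these are my own last checks:

- **Lamp:** the peg was carried to about 1.45 rad by the gripper's measured position. The last top view shows the shade well clear of the scale.
- **Foot:** I turned the knob about 2.4 rad clockwise. The bubble sat about 1.1 mm to −y of the middle, inside the 3 mm limit. It read the same before pressing and after 2 s of pressing.
- **Press:** both open fingers rest on the solid top, either side of the vial. The steady force was about 12 N down, with 3.6 N sideways left over. It briefly reached about 20 N down while I set it, well under the 60 N limit.
- **Other things:** I saw no sign of touching or moving the weights, bread or the rest. I did not measure where they ended up.

Early bubble readings disagreed: after the first turn the top camera gave 1.7 mm and the side camera 3.4 mm. I went by the wrist camera for the final value. I did not measure the pan's tilt directly; a bubble 1.1 mm off corresponds to about 1.6 mrad.

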